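# Lock a hammer-head hold-down stud into the bench strut

## Robot

A 7-joint arm with a two-finger parallel gripper is mounted at the origin on the work surface. World frame = base frame: x ahead of the robot, y to its left, z up, the work surface at z = 0. Lengths are in mm, angles in rad, forces in N, time in s.
With the tool pointing down it reaches from about 400 to 875 mm from the base axis. Payload 4.4 kg.
Tool frame: the origin (TCP) lies at the very end of the fingers, on their centre line; the grasp point (between the pads) lies 19 mm behind it; z points along the fingers, y is the line along which they close (so a half turn about z gives the same grasp; the last joint's range is limited). The gripper opens to 85 mm and grips with 20 to 120 N. Pads are 22 mm wide; open, the fingers measure 114 mm over their backs; the gripper's body (76 mm by 85 mm) begins 54 mm behind the grasp point. The pads swing forward as they close: fully open they stand 13 mm farther back than shut.
Start: joints at [-1.33, 0.628, 0.038, 1.517, -0.027, 0.996, -0.02], TCP at [196.282, 619.67, 231.313] pointing down, gripper open.
Joint ranges: [-3.06, 3.06], [-0.37, 2.12], [-1.25, 1.32], [0.18, 2.47], [-1.1, 4.24], [0.23, 1.98], [-2.94, 2.94]. Speed limits (rad/s): [2.57, 2.57, 3.14, 3.14, 3.14, 3.14, 3.14].

## Interface

Orientations are given as [roll, pitch, yaw] about the fixed x, y, z axes, in that order (R = Rz(yaw) Ry(pitch) Rx(roll)).
In Python, from cell import ctrl gives the robot as it stands.
- The arm moves only by the tool jog_arm, never from a script. Its argument "plan" is a list of rows, each an object of numbers: "tx", "ty", "tz": the shift along the tool's x, y, z as a fraction of full scale; "wx", "wy", "wz": the turn, a rotation vector about the tool's x, y, z as a fraction of full scale; "claw": the closure, from 0 (fully open) to 1 (shut). In form: [{"tx": .., "ty": .., "tz": .., "wx": .., "wy": .., "wz": .., "claw": ..}, ...]. A call has 1 to 12 rows; each row is the pose to reach, as a shift and turn from the pose commanded when the call began, along the tool's axes at that moment; what a row does not reach only later rows make up. Full scale, the value 1, is 300 mm for a shift and 90 degrees for a turn. A row lasts 1/10 s, in which the tool goes at most 50 mm and 8.59 degrees, less where a joint would pass 70% of its speed; a pose out of reach is approached as far as the arm can. A call with a number of a shift or a turn outside -1 to 1 is refused whole. A call with a gripper value outside its range is refused whole. The fingers move at their own pace and stop on an object; the grip force is fixed at half the most. Time passes only in rows, so rows that repeat a pose let the fingers close. It gives the time, the measured TCP pose, the force, the opening and the grip force at its end, in the units of the state.
- ctrl.read_state(): the state, without advancing time (a new reading comes with each control period).
- ctrl.get_image(name): name is "scene" or "top"; returns a dict with "img" (480x640x3 uint8, red, green, blue), "depth" (480x640 float32, mm along the optical axis (not along the pixel's ray), 0 where there is no reading), "fx", "fy", "cx", "cy" (pixels), "position" and "orientation" of the camera in the world. Camera axes: x right, y down, z forward; pixel columns grow to the right and rows downward; lengths in mm; the calibration is good to about 2 mm. A picture is of the moment at which its call begins.
- ctrl.finish_job(): hands the job in; it is judged then, once.
Trained networks look in a picture, given as the dict that the camera call returned (one of the last four; its "shot" number tells which), for a name from the list of things; names that differ only in an ending like _2 or _b are one class to them, and where a whole thing is asked for, a point or a joint stands for the part that bears it (a point fixed in the world has none). Each returns a list of dicts, best first, with "score" (0 to 1); they miss things now and then, are a little off and sometimes report something else, mostly with a low value. They report only what shows in the picture. A call takes as long as a camera call. They do not tell look-alikes from the thing itself.
- ctrl.trace(picture, thing): "pixels" (480x640 bool, what is visible of it) and "extent" ([centre column, centre row, width, height] in pixels, round what is visible of it).
The state is a dict: "clock": time; "qpos": joint angles; "qd": joint speeds; "tau": joint torques, N m; "eef_pos": TCP position; "tool_rot": TCP orientation; "force": force on the tool from outside, world axes, zero at the start; "torque": the same for the moment, N m; "width": finger opening in mm; "gripper_force": force on a finger pad.
Only numpy, scipy, OpenCV 4.12 (cv2) and the standard library are available. Lean on these libraries where they do the work, as an engineer would, in place of code of your own. Each camera call takes 0.05 s, during which the arm holds its last target. There are 200 camera calls.

## Task

Fit the hammer-head hold-down stud into the slotted strut on the bench, roughly midway between the two angle brackets: lower its head through the slot, press it down gently against the sprung strip inside, and turn it a quarter turn so that the head catches under the lips and the wing grip stands square across the slot. Then slowly pull it straight up with about 10 N and keep up that pull for half a second to prove that it has caught, and let go, leaving it upright. Never load the stud with more than 35 N against the strut or the strip, and leave the look-alike with the round foot and the other things alone.

Things in the scene. Friction and masses are not known exactly. Their poses are not given: they have to be found in the camera images.
- stud_grip (a point): Middle of the black wing grip of the loose hammer-head stud (0.1 kg, 70 mm tall), which stands upright on its head. Wing 42 mm along x, 14 mm thick along y, 32 mm tall; grasp it across the thickness, from above. z is up. This point is 54 mm above the underside of the head.
- stud: The same stud; origin at the middle of the underside of its steel head, axes as stud_grip. Head 8 mm thick, 33 mm long along x (12 mm wide at the ends), 19 mm wide along y over the middle 24 mm, so it lies parallel to the wing. Round stem of 12 mm between head and wing.
- foot_grip (a point): The same point on a look-alike with the same wing and stem but a round steel foot of 44 mm diameter, too wide for the slot. It stands on the bench near the stud; leave it.
- slot_mouth (a point): Middle of the strut's slot midway between the brackets, at the top of the lips, 53 mm above the bench. x along the slot, y across, z up. Slot 22 mm wide, upper edges rolled (3 mm radius), lips 6 mm deep with square undersides. A head held up under the lips by the strip puts stud_grip 40 mm above this point; any lower, and it is free to turn either way.
- strut: Fixed steel channel 41 x 41 x 300 mm (37 mm wide inside) on a plywood board 320 x 85 x 12 mm; origin under the board's middle, axes as slot_mouth. On its lips, two aluminium angle brackets: flat plates from 104 mm to 149 mm either side of the middle along x, upright legs at 146 mm, 40 mm tall above the lips.
- strip: Sprung steel strip inside the channel, 190 x 34 mm, seen through the slot; its top rests 10 mm below the top of the lips and can be pressed 8 mm down to a hard stop. Spring 1.2 N/mm, no preload: 5 N when a caught head bears on the lips (4 mm down), 9.6 N at the stop. This pose: 43 mm below the strip's top, axes as the strut.
- screwdriver: Screwdriver lying on the bench; leave it. Origin on its underside.
- wrench: Wrench lying on the bench; leave it. Origin on its underside.
- jar: Glass jar, 64 mm across, 90 mm tall; leave it. Origin on its underside.
- spray: Spray can, 60 mm across, 180 mm tall; leave it. Origin on its underside.
- tape: Black tape measure, 65 x 35 x 60 mm; leave it. Origin on its underside.
- bolt: Loose bolt standing on its head, 38 mm tall; leave it. Origin on its underside.
- offcut: Timber offcut, 70 x 140 x 38 mm; leave it. Origin on its underside.
Mind the look-alikes: they are no part of the job. Leave any pink or red look-alike of the stud alone.

How it is judged (in metres and radians):
On the way, in this order (a step that is already met when the one before it is completed fails the run):
1. the head is down through the slot, wholly below the lips, with the wing along the slot (z of stud_grip in the frame of slot_mouth between 0.03 and 0.0397 m and y of stud_grip in the frame of slot_mouth between -0.006 and 0.006 m and angle between the x axis of stud_grip and the x axis of slot_mouth, either way round below 0.25 rad), for 0.1 s.
2. the stud is turned a quarter turn, head below the lips, wing across the slot (z of stud_grip in the frame of slot_mouth between 0.03 and 0.0425 m and angle between the x axis of stud_grip and the y axis of slot_mouth, either way round below 0.25 rad), for 0.2 s.
3. the stud is pulled up and held so: its head bears on the undersides of the lips with more than 10 N (5 N of it from the spring) (contact force between stud and strut above 10 N and z of stud_grip in the frame of slot_mouth above 0.0388 m and angle between the x axis of stud_grip and the y axis of slot_mouth, either way round below 0.25 rad), for 0.25 s.
At the end, for the whole second after the job is handed in: The stud is released and at rest, upright within 7 degrees, its head caught under both lips (grip centre 38 to 42 mm above the slot mouth, within 6 mm of the slot's middle line), within 30 mm of midway between the brackets, wing square across the slot within 14 degrees (z of stud_grip in the frame of slot_mouth between 0.038 and 0.042 m and y of stud_grip in the frame of slot_mouth between -0.006 and 0.006 m and x of stud_grip in the frame of slot_mouth between -0.03 and 0.03 m and angle between the x axis of stud_grip and the y axis of slot_mouth, either way round below 0.25 rad and angle between stud_grip's own z axis and vertical below 0.12 rad and linear speed of stud below 0.02 m/s and contact force between the fingers and stud below 0.1 N); the robot touches nothing.
It fails at once if the stud loaded with more than 35 N against the strut (contact force between stud and strut above 35 N).
It fails at once if the stud pressed with more than 35 N on the sprung strip (contact force between stud and strip above 35 N).
It fails at once if the look-alike with the round foot moved or tipped (distance of foot_grip from where it was at the start of the episode above 0.025 m).
It fails at once if another thing on the bench knocked away (distance of any of screwdriver, wrench, jar, spray, tape, bolt, offcut from where it was at the start of the episode above 0.04 m).
It also fails if it takes over 72 s, if anything falls off the work surface, if the arm or the gripper's body presses on something with over 40 N, if the wrist force passes 120 N, or if a joint passes its speed limit or range.

## Working session

There is one attempt and no reset: what is moved stays moved. The work goes in short steps, Python scripts to look and compute and a tool call to move; the robot and the scene stay as the last step left them, time stands still between calls to the robot, and variables do not carry over. Pictures are saved under pics/ and viewed, at most 10 in all, crops included, and the job is handed in when it is done.

Besides the shell and the picture viewer there is one more tool, called after "Emit:" as name(argument=value, ...) on one line, values as JSON. jog_arm: Moves the arm, as the interface text tells. Shift numbers are shares of 300 mm and turn numbers shares of 90 degrees, none past 1 either way. Its arguments: {"type":"object","properties":{"plan":{"type":"array"}},"required":["plan"]}

```bash
mkdir -p pics
cat > h.py <<'E'
import numpy as np, cv2
from cell import ctrl
from scipy.spatial.transform import Rotation as R
def pts(p,mask=None):
    d=p["depth"]; v,u=np.nonzero((d>0) if mask is None else (d>0)&mask); z=d[v,u]
    c=np.c_[(u-p["cx"])/p["fx"]*z,(v-p["cy"])/p["fy"]*z,z]
    o=np.array(p["orientation"]); M=R.from_euler('xyz',o).as_matrix() if o.size==3 else o.reshape(3,3)
    return c@M.T+np.array(p["position"]),u,v
E
python3 - <<'E'
from h import *
s=ctrl.read_state(); print({k:np.round(s[k],3) for k in("clock","eef_pos","tool_rot","force","width")})
ims=[]
for n in("top","scene"):
    p=ctrl.get_image(n); print(n,p["position"],p["orientation"],p["fx"],p["cx"],p["cy"])
    cv2.imwrite(f"pics/{n}0.png",p["img"][:,:,::-1])
    for t in("stud_grip","stud","foot_grip","strut","strip"):
        for r in ctrl.trace(p,t)[:4]:
            q,u,v=pts(p,r["pixels"]); print(t,round(r["score"],2),np.round(r["extent"]),np.round(np.median(q,0)) if len(q) else None, np.round(np.percentile(q,98,axis=0)) if len(q) else None)
E
```

```text
{'clock': np.float64(0.0), 'eef_pos': array([196.087, 619.084, 230.411]), 'tool_rot': array([-3.14 ,  0.   ,  2.835]), 'force': array([-0.074,  0.468,  0.381]), 'width': np.float64(85.598)}
top [ 354.80253322   37.87133672 1459.94611502] [-2.99282619 -0.00627611 -1.57276899] 492.8831828827569 318.0706882143679 234.2583889111999
stud_grip 0.66 [413. 252.  10.  16.] [ 517. -243.   66.] [ 535. -238.   74.]
stud_grip 0.5 [397. 202.  17.  12.] [ 665. -199.   67.] [ 684. -189.   74.]
stud 0.64 [414. 250.   7.  17.] [ 519. -242.   66.] [ 535. -238.   74.]
stud 0.42 [394. 203.  12.  15.] [ 662. -197.   67.] [ 681. -188.   73.]
foot_grip 0.75 [432. 281.  14.  16.] [ 437. -299.   21.] [ 458. -284.   73.]
foot_grip 0.7 [378. 312.  21.  26.] [ 338. -137.   58.] [ 369. -117.   65.]
strut 0.9 [278. 226.  52. 109.] [592. 146.  16.] [741. 214.  88.]
strip 0.66 [278. 225.  24.  64.] [592. 151.  43.] [684. 174.  49.]
scene [1143.80251657 -859.82202721  931.85494902] [-2.25459123  0.01742752  0.56382028] 511.6429688420381 321.59818784210256 243.456085402532
stud_grip 0.75 [273. 322.  21.  22.] [ 600. -247.   49.] [ 616. -230.   72.]
stud_grip 0.61 [247. 308.  20.  23.] [ 525. -252.   49.] [ 543. -240.   71.]
stud_grip 0.41 [358. 236. 106.  85.] [621. 126.  27.] [753. 192.  87.]
stud 0.88 [306. 322.  18.  36.] [ 671. -207.   47.] [ 688. -190.   72.]
stud 0.83 [271. 324.  18.  26.] [ 600. -247.   50.] [ 616. -231.   72.]
stud 0.64 [242. 312.  19.  28.] [ 525. -252.   49.] [ 543. -239.   71.]
foot_grip 0.7 [206. 314.  20.  25.] [ 446. -310.   39.] [ 463. -289.   72.]
strut 0.69 [357. 236.  99.  80.] [618. 127.  28.] [753. 194.  86.]
strut 0.55 [176. 383.  82.  34.] [ 507. -471.    6.] [ 584. -434.   10.]
strut 0.5 [425. 240.  42.  44.] [782. 215.  36.] [813. 301.  41.]
strip 0.49 [359. 231.  52.  31.] [606. 153.  42.] [685. 179.  53.]
```

Run:
```python
import cv2
a=cv2.imread("pics/scene0.png")[265:385,170:350]; b=cv2.imread("pics/top0.png")[160:300,340:460]
a=cv2.resize(a,(800,533),interpolation=3); cv2.imwrite("pics/sc.png",a)
b=cv2.resize(b,(514,600),interpolation=3); cv2.imwrite("pics/tc.png",b)
```

```text
(no output)
```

View pics/scene0.png

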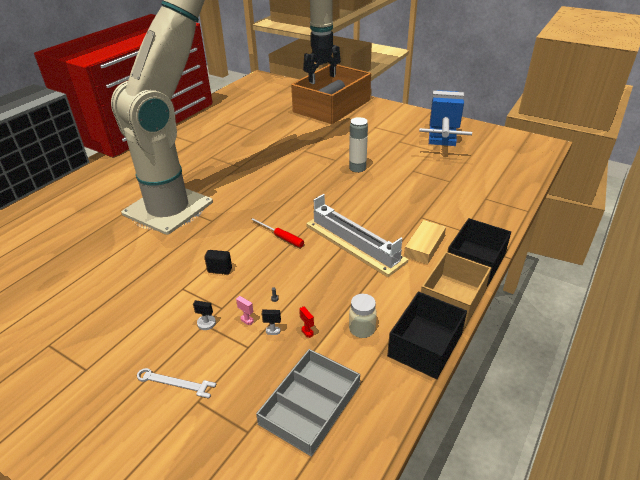

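View pics/sc.png

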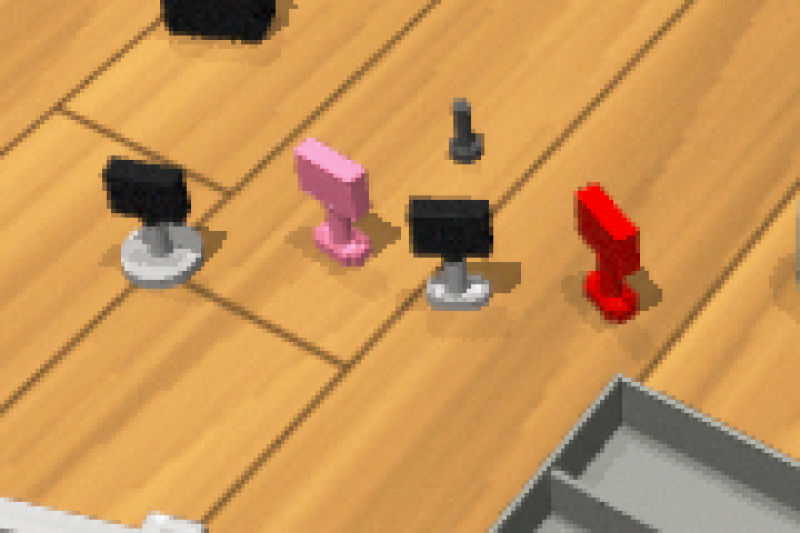

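View pics/top0.png

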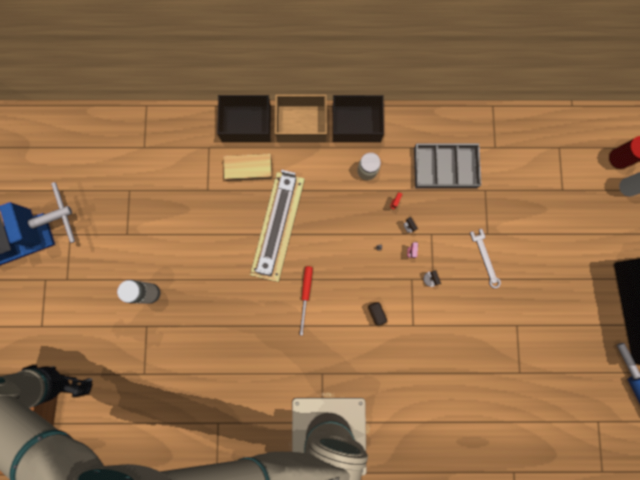

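The candidates are:
- Hammer-head stud, black wing: scene (271,322), top (410,225).
- Round-foot look-alike: scene (205,314), top (432,279).
- Pink look-alike: scene (245,308).
- Red look-alike: scene (307,322).

In the crop, the black one at (271,322) has the narrow notched steel head, so that is the stud, at about (600,-247).

```bash
python3 - <<'E'
from h import *
def rect(P):
    (c,wh,a)=cv2.minAreaRect(P[:,:2].astype(np.float32))
    b=cv2.boxPoints((c,wh,a)); e=max([b[1]-b[0],b[2]-b[1]],key=np.linalg.norm)
    return np.round(c,1),np.round(sorted(wh),1),round(np.degrees(np.arctan2(e[1],e[0]))%180,1)
for n in("top","scene"):
    p=ctrl.get_image(n); q,u,v=pts(p); g=p["img"][v,u].astype(int)
    near=np.hypot(q[:,0]-600,q[:,1]+247)<36
    m=near&(q[:,2]>42)&(q[:,2]<85)&(g.max(1)<70)
    t=near&(q[:,2]>62)&(q[:,2]<85)&(g.max(1)<70)
    print(n,"wing",m.sum(),rect(q[m]),"top",t.sum(),rect(q[t]),np.median(q[t],0).round(1))
    o=np.hypot(q[:,0]-595,q[:,1]-148)<175
    for nm,lo,hi in(("board",7,18),("lips",47,60),("strip",36,47),("legs",75,110)):
        m=o&(q[:,2]>lo)&(q[:,2]<hi)
        if nm=="legs":
            for s in(1,-1):
                k=m&(s*(q[:,0]-595)>0); print(" leg",k.sum(),q[k].mean(0).round(1))
        else: print(nm,m.sum(),rect(q[m]),np.median(q[m],0).round(1))
    b=(q[:,2]>-20)&(q[:,2]<6)&(abs(q[:,0]-600)<150)&(abs(q[:,1])<250); print("bench z",np.median(q[b,2]).round(2))
    # rim: silhouette of edge pixels of steel
    for nm in("strut","strip"):
        r=ctrl.trace(p,nm)[0]; k,_,_=pts(p,cv2.erode(r["pixels"].astype(np.uint8),np.ones((2,2)))>0)
        k=k[(k[:,2]>35)&(k[:,2]<60)]; print(nm,rect(k))
E
python3 - <<'E'
import cv2
b=cv2.imread("pics/top0.png")[160:290,220:320]; cv2.imwrite("pics/st.png",cv2.resize(b,(460,598),interpolation=3))
E
```

```text
top wing 52 (array([ 593. , -239.1]), array([ 9.3, 34.5]), np.float32(28.8)) top 41 (array([ 593. , -239.1]), array([ 9.3, 34.5]), np.float32(28.8)) [ 592.8 -238.1   69.1]
board 1516 (array([599.9, 142.6]), array([333.4, 335.6]), np.float32(50.8)) [590.  146.4  11.8]
lips 747 (array([596.8, 148.6]), array([ 41.9, 299. ]), np.float32(166.4)) [592.8 149.6  54. ]
strip 637 (array([617.6, 148.6]), array([151.4, 303.9]), np.float32(10.5)) [619.2 154.5  41.5]
 leg 46 [738.1 113.7  89.6]
 leg 31 [454.3 181.4  91.8]
bench z -0.12
strut (array([596.9, 148.6]), array([ 42.1, 299. ]), np.float32(166.1))
strip (array([596.5, 147.4]), array([ 19.8, 180.7]), np.float32(165.8))
scene wing 207 (array([ 598.3, -244.5]), array([15.9, 40.2]), np.float32(32.1)) top 105 (array([ 597.9, -244.6]), array([15.6, 39.4]), np.float32(32.1)) [ 599.1 -244.8   68.2]
board 1006 (array([596.4, 108.3]), array([162.3, 329.3]), np.float32(173.8)) [634.3 116.1  11.8]
lips 691 (array([598.5, 146.9]), array([ 48.5, 303.8]), np.float32(166.3)) [605.2 146.2  52.7]
strip 611 (array([615.8, 196.1]), array([149. , 307.2]), np.float32(166.6)) [622.6 149.   41.3]
 leg 73 [742.4 110.8  85.8]
 leg 64 [458.5 182.   85.3]
bench z -0.54
strut (array([600.8, 145.6]), array([ 47. , 300.2]), np.float32(166.3))
strip (array([601.1, 154.1]), array([ 16.9, 174. ]), np.float32(165.9))
```

View pics/st.png

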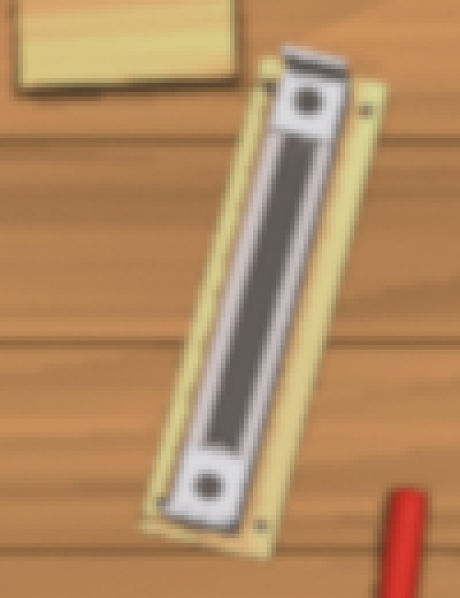

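The top crop shows the slot open and clear, strut axis at about -13.7° and middle near (597.5,148). I'll go to the stud by way of a mid-point.

Emit:
jog_arm(plan=[{"tx": -0.98, "ty": -0.51, "wz": 0.69, "claw": 0.3}, {"tx": -0.98, "ty": -0.51, "wz": 0.69, "claw": 0.3}, {"tx": -0.98, "ty": -0.51, "wz": 0.69, "claw": 0.3}, {"tx": -0.98, "ty": -0.51, "wz": 0.69, "claw": 0.3}, {"tx": -0.98, "ty": -0.51, "wz": 0.69, "claw": 0.3}, {"tx": -0.98, "ty": -0.51, "wz": 0.69, "claw": 0.3}, {"tx": -0.98, "ty": -0.51, "wz": 0.69, "claw": 0.3}, {"tx": -0.98, "ty": -0.51, "wz": 0.69, "claw": 0.3}, {"tx": -0.98, "ty": -0.51, "wz": 0.69, "claw": 0.3}])

```text
invalid input at $.plan[0]: expected keys tx, ty, tz, wx, wy, wz, claw
```

```bash
cat >> h.py <<'E'
def go(x,y,z,yaw):
    s=ctrl.read_state(); M=R.from_euler('xyz',s["tool_rot"]); G=R.from_euler('xyz',[np.pi,0,np.radians(yaw)])
    print("t",round(s["clock"],2),"pos",np.round(s["eef_pos"],1),"yaw",np.degrees(s["tool_rot"]).round(1),"F",np.round(s["force"],1),"w",round(s["width"],1))
    d=M.inv().apply(np.array([x,y,z])-s["eef_pos"]); w=np.degrees((M.inv()*G).as_rotvec())
    print("t",np.round(d/300,3),"w",np.round(w/90,3),"mm",np.round(d,1))
E
python3 -c "
from h import *
go(560,50,231,60)"
```

```text
t 0.9 pos [196.3 619.7 231.3] yaw [180.   -0.  162.4] F [-0.7  0.2  0.9] w 85.8
t [-1.729e+00 -1.444e+00  1.000e-03] w [-0.    -0.     1.138] mm [-5.188e+02 -4.333e+02  3.000e-01]
```

Emit:
jog_arm(plan=[{"tx": -0.98, "ty": -0.51, "tz": 0, "wx": 0, "wy": 0, "wz": 0.69, "claw": 0.3}, {"tx": -0.98, "ty": -0.51, "tz": 0, "wx": 0, "wy": 0, "wz": 0.69, "claw": 0.3}, {"tx": -0.98, "ty": -0.51, "tz": 0, "wx": 0, "wy": 0, "wz": 0.69, "claw": 0.3}, {"tx": -0.98, "ty": -0.51, "tz": 0, "wx": 0, "wy": 0, "wz": 0.69, "claw": 0.3}, {"tx": -0.98, "ty": -0.51, "tz": 0, "wx": 0, "wy": 0, "wz": 0.69, "claw": 0.3}, {"tx": -0.98, "ty": -0.51, "tz": 0, "wx": 0, "wy": 0, "wz": 0.69, "claw": 0.3}, {"tx": -0.98, "ty": -0.51, "tz": 0, "wx": 0, "wy": 0, "wz": 0.69, "claw": 0.3}, {"tx": -0.98, "ty": -0.51, "tz": 0, "wx": 0, "wy": 0, "wz": 0.69, "claw": 0.3}, {"tx": -0.98, "ty": -0.51, "tz": 0, "wx": 0, "wy": 0, "wz": 0.69, "claw": 0.3}, {"tx": -0.98, "ty": -0.51, "tz": 0, "wx": 0, "wy": 0, "wz": 0.69, "claw": 0.3}])

```text
clock: 1.9
eef_pos: [429.0, 386.5, 231.2]
tool_rot: [-3.141, -0.001, 1.755]
force: [-0.0, -0.0, 0.8]
width: 59.2
gripper_force: 0.0
```

```bash
python3 -c "
from h import *
go(580,90,231,50)"
```

```text
t 1.9 pos [429.  386.5 231.2] yaw [-1.799e+02 -1.000e-01  1.005e+02] F [-0.  -0.   0.8] w 59.2
t [-1.064e+00  3.140e-01 -1.000e-03] w [-0.001 -0.     0.562] mm [-3.191e+02  9.420e+01 -2.000e-01]
```

Emit:
jog_arm(plan=[{"tx": -1, "ty": 0.3, "tz": 0, "wx": 0, "wy": 0, "wz": 0.56, "claw": 0.3}, {"tx": -1, "ty": 0.3, "tz": 0, "wx": 0, "wy": 0, "wz": 0.56, "claw": 0.3}, {"tx": -1, "ty": 0.3, "tz": 0, "wx": 0, "wy": 0, "wz": 0.56, "claw": 0.3}, {"tx": -1, "ty": 0.3, "tz": 0, "wx": 0, "wy": 0, "wz": 0.56, "claw": 0.3}, {"tx": -1, "ty": 0.3, "tz": 0, "wx": 0, "wy": 0, "wz": 0.56, "claw": 0.3}, {"tx": -1, "ty": 0.3, "tz": 0, "wx": 0, "wy": 0, "wz": 0.56, "claw": 0.3}, {"tx": -1, "ty": 0.3, "tz": 0, "wx": 0, "wy": 0, "wz": 0.56, "claw": 0.3}, {"tx": -1, "ty": 0.3, "tz": 0, "wx": 0, "wy": 0, "wz": 0.56, "claw": 0.3}, {"tx": -1, "ty": 0.3, "tz": 0, "wx": 0, "wy": 0, "wz": 0.56, "claw": 0.3}])

```text
clock: 2.8
eef_pos: [571.7, 108.9, 230.9]
tool_rot: [-3.139, -0.001, 0.876]
force: [-0.6, 0.2, 0.3]
width: 59.7
gripper_force: 0.0
```

```bash
python3 -c "
from h import *
go(597,-243,160,32)"
```

```text
t 2.8 pos [571.7 108.9 230.9] yaw [-179.9   -0.    50.2] F [-0.6  0.2  0.3] w 59.7
t [-0.847  0.817  0.234] w [-0.002 -0.     0.202] mm [-254.1  245.    70.1]
```

Emit:
jog_arm(plan=[{"tx": -0.847, "ty": 0.817, "tz": 0, "wx": 0, "wy": 0, "wz": 0.2, "claw": 0.3}, {"tx": -0.847, "ty": 0.817, "tz": 0, "wx": 0, "wy": 0, "wz": 0.2, "claw": 0.3}, {"tx": -0.847, "ty": 0.817, "tz": 0, "wx": 0, "wy": 0, "wz": 0.2, "claw": 0.3}, {"tx": -0.847, "ty": 0.817, "tz": 0, "wx": 0, "wy": 0, "wz": 0.2, "claw": 0.3}, {"tx": -0.847, "ty": 0.817, "tz": 0, "wx": 0, "wy": 0, "wz": 0.2, "claw": 0.3}, {"tx": -0.847, "ty": 0.817, "tz": 0, "wx": 0, "wy": 0, "wz": 0.2, "claw": 0.3}, {"tx": -0.847, "ty": 0.817, "tz": 0, "wx": 0, "wy": 0, "wz": 0.2, "claw": 0.3}, {"tx": -0.847, "ty": 0.817, "tz": 0.233, "wx": 0, "wy": 0, "wz": 0.2, "claw": 0.3}, {"tx": -0.847, "ty": 0.817, "tz": 0.233, "wx": 0, "wy": 0, "wz": 0.2, "claw": 0.3}, {"tx": -0.847, "ty": 0.817, "tz": 0.233, "wx": 0, "wy": 0, "wz": 0.2, "claw": 0.3}, {"tx": -0.847, "ty": 0.817, "tz": 0.233, "wx": 0, "wy": 0, "wz": 0.2, "claw": 0.3}])

```text
clock: 3.9
eef_pos: [597.7, -243.6, 161.6]
tool_rot: [-3.141, -0.001, 0.561]
force: [0.4, 0.4, 0.2]
width: 59.6
gripper_force: 0.0
```

Run:
```python
from h import *
go(597,-243,36,32)
p=ctrl.get_image("scene"); cv2.imwrite("pics/s1.png",cv2.resize(p["img"][225:375,180:380,::-1],(800,600),interpolation=3))
```

```text
t 3.9 pos [ 597.7 -243.6  161.6] yaw [-1.799e+02 -1.000e-01  3.220e+01] F [0.4 0.4 0.2] w 59.6
t [-0.001 -0.002  0.419] w [-0.001 -0.001  0.002] mm [ -0.4  -0.7 125.6]
```

View pics/s1.png

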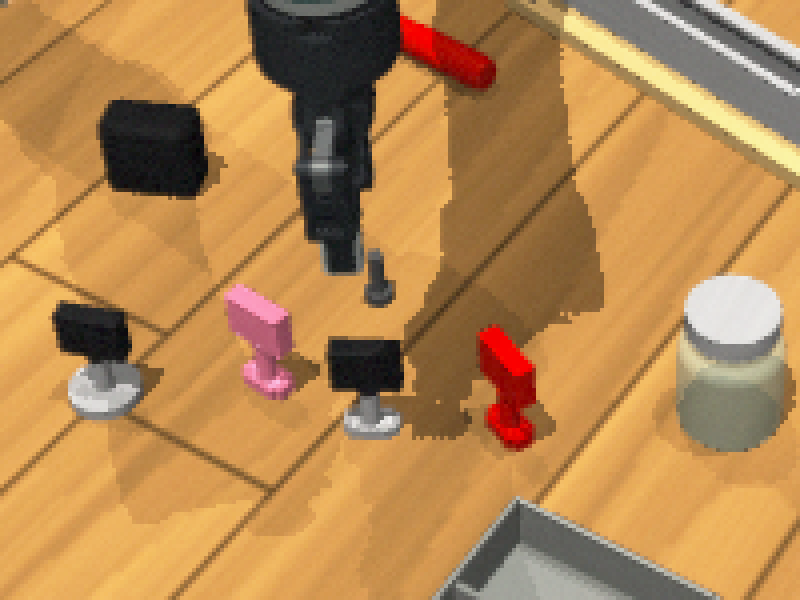

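Run:
```python
from h import *
p=ctrl.get_image("scene"); M=R.from_euler('xyz',p["orientation"]).as_matrix()
for w in((597.7,-243.6,161.6),(597.7,-243.6,70),(597.7,-243.6,54)):
    c=(np.array(w)-p["position"])@M; print(w,c[0]/c[2]*p["fx"]+p["cx"],c[1]/c[2]*p["fy"]+p["cy"])
```

```text
(597.7, -243.6, 161.6) 267.2228535556268 282.52813133898553
(597.7, -243.6, 70) 270.59309026496294 311.4983415058338
(597.7, -243.6, 54) 271.14804060488143 316.26863788741
```

Emit:
jog_arm(plan=[{"tx": 0, "ty": 0, "tz": 0.1, "wx": 0, "wy": 0, "wz": 0, "claw": 0.3}, {"tx": 0, "ty": 0, "tz": 0.2, "wx": 0, "wy": 0, "wz": 0, "claw": 0.3}, {"tx": 0, "ty": 0, "tz": 0.3, "wx": 0, "wy": 0, "wz": 0, "claw": 0.3}, {"tx": 0, "ty": 0, "tz": 0.37, "wx": 0, "wy": 0, "wz": 0, "claw": 0.3}, {"tx": 0, "ty": 0, "tz": 0.418, "wx": 0, "wy": 0, "wz": 0, "claw": 0.3}, {"tx": 0, "ty": 0, "tz": 0.418, "wx": 0, "wy": 0, "wz": 0, "claw": 0.3}, {"tx": 0, "ty": 0, "tz": 0.418, "wx": 0, "wy": 0, "wz": 0, "claw": 0.5}, {"tx": 0, "ty": 0, "tz": 0.418, "wx": 0, "wy": 0, "wz": 0, "claw": 0.7}, {"tx": 0, "ty": 0, "tz": 0.418, "wx": 0, "wy": 0, "wz": 0, "claw": 0.85}, {"tx": 0, "ty": 0, "tz": 0.418, "wx": 0, "wy": 0, "wz": 0, "claw": 1}, {"tx": 0, "ty": 0, "tz": 0.418, "wx": 0, "wy": 0, "wz": 0, "claw": 1}, {"tx": 0, "ty": 0, "tz": 0.418, "wx": 0, "wy": 0, "wz": 0, "claw": 1}])

```text
clock: 5.2
eef_pos: [597.3, -246.5, 37.0]
tool_rot: [3.14, -0.001, 0.557]
force: [-0.4, 1.3, 6.0]
width: 13.2
gripper_force: 61.2
```

Emit:
jog_arm(plan=[{"tx": 0, "ty": 0, "tz": -0.05, "wx": 0, "wy": 0, "wz": 0, "claw": 1}, {"tx": 0, "ty": 0, "tz": -0.15, "wx": 0, "wy": 0, "wz": 0, "claw": 1}, {"tx": 0, "ty": 0, "tz": -0.3, "wx": 0, "wy": 0, "wz": 0, "claw": 1}, {"tx": 0, "ty": 0, "tz": -0.45, "wx": 0, "wy": 0, "wz": 0, "claw": 1}, {"tx": 0, "ty": 0, "tz": -0.5, "wx": 0, "wy": 0, "wz": 0, "claw": 1}, {"tx": 0, "ty": 0, "tz": -0.5, "wx": 0, "wy": 0, "wz": 0, "claw": 1}, {"tx": 0, "ty": 0, "tz": -0.5, "wx": 0, "wy": 0, "wz": 0, "claw": 1}])

```text
clock: 5.9
eef_pos: [595.9, -245.4, 185.1]
tool_rot: [-3.14, 0.001, 0.557]
force: [-0.1, -0.1, -1.4]
width: 13.1
gripper_force: 60.1
```

```bash
python3 -c "
from h import *
go(597.5,148,180,-13.7)"
```

```text
t 5.9 pos [ 595.9 -245.4  185.1] yaw [-179.9    0.    31.9] F [-0.1 -0.1 -1.4] w 13.1
t [ 0.698 -1.11   0.019] w [-0.001  0.001  0.507] mm [ 209.5 -333.     5.6]
```

Emit:
jog_arm(plan=[{"tx": 0.1, "ty": -0.14, "tz": 0, "wx": 0, "wy": 0, "wz": 0.05, "claw": 1}, {"tx": 0.63, "ty": -1, "tz": 0, "wx": 0, "wy": 0, "wz": 0.5, "claw": 1}, {"tx": 0.63, "ty": -1, "tz": 0, "wx": 0, "wy": 0, "wz": 0.5, "claw": 1}, {"tx": 0.63, "ty": -1, "tz": 0, "wx": 0, "wy": 0, "wz": 0.5, "claw": 1}, {"tx": 0.63, "ty": -1, "tz": 0, "wx": 0, "wy": 0, "wz": 0.5, "claw": 1}, {"tx": 0.63, "ty": -1, "tz": 0, "wx": 0, "wy": 0, "wz": 0.5, "claw": 1}, {"tx": 0.63, "ty": -1, "tz": 0, "wx": 0, "wy": 0, "wz": 0.5, "claw": 1}, {"tx": 0.63, "ty": -1, "tz": 0, "wx": 0, "wy": 0, "wz": 0.5, "claw": 1}, {"tx": 0.63, "ty": -1, "tz": 0, "wx": 0, "wy": 0, "wz": 0.5, "claw": 1}, {"tx": 0.63, "ty": -1, "tz": 0, "wx": 0, "wy": 0, "wz": 0.5, "claw": 1}])

```text
clock: 6.9
eef_pos: [597.5, 106.6, 184.7]
tool_rot: [3.139, 0.002, -0.23]
force: [-1.0, -0.7, -0.4]
width: 12.9
gripper_force: 60.1
```

```bash
python3 -c "
from h import *
go(597.5,148,130,-13.7)"
```

```text
t 6.9 pos [597.5 106.6 184.7] yaw [ 1.799e+02  1.000e-01 -1.320e+01] F [-1.  -0.7 -0.4] w 12.9
t [-0.031 -0.135  0.182] w [0.002 0.001 0.006] mm [ -9.3 -40.4  54.6]
```

Emit:
jog_arm(plan=[{"tx": -0.031, "ty": -0.135, "tz": 0.05, "wx": 0, "wy": 0, "wz": 0.006, "claw": 1}, {"tx": -0.031, "ty": -0.135, "tz": 0.15, "wx": 0, "wy": 0, "wz": 0.006, "claw": 1}, {"tx": -0.031, "ty": -0.135, "tz": 0.22, "wx": 0, "wy": 0, "wz": 0.006, "claw": 1}, {"tx": -0.031, "ty": -0.135, "tz": 0.25, "wx": 0, "wy": 0, "wz": 0.006, "claw": 1}, {"tx": -0.031, "ty": -0.135, "tz": 0.25, "wx": 0, "wy": 0, "wz": 0.006, "claw": 1}, {"tx": -0.031, "ty": -0.135, "tz": 0.25, "wx": 0, "wy": 0, "wz": 0.006, "claw": 1}])

```text
clock: 7.5
eef_pos: [599.3, 148.2, 111.8]
tool_rot: [3.141, -0.001, -0.24]
force: [-0.0, -0.4, -0.9]
width: 13.2
gripper_force: 60.0
```

Run:
```python
from h import *
go(597.5,148,95,-13.7)
p=ctrl.get_image("scene"); cv2.imwrite("pics/s2.png",cv2.resize(p["img"][170:290,290:450,::-1],(800,600),interpolation=3))
q,u,v=pts(p); g=p["img"][v,u].astype(int)
s=ctrl.read_state(); d=q-s["eef_pos"]
k=(np.hypot(d[:,0],d[:,1])<30)&(q[:,2]>66)&(q[:,2]<92)&(g.min(1)>90)
print("head/stem pts",k.sum(),q[k].mean(0) if k.any() else 0, q[k].min(0),q[k].max(0))
M=R.from_euler('xyz',p["orientation"]).as_matrix()
for w in((0,0,-37),(0,0,17)):
    c=(np.array(w)+s["eef_pos"]-p["position"])@M; c=c[:2]/c[2]*p["fx"]+[p["cx"],p["cy"]]; print(c,(c-[290,170])*5)
```

```text
t 7.5 pos [599.3 148.2 111.8] yaw [ 1.80e+02 -1.00e-01 -1.38e+01] F [-0.  -0.4 -0.9] w 13.2
t [-0.006  0.002  0.056] w [ 0.    -0.001 -0.001] mm [-1.7  0.6 16.8]
head/stem pts 65 [603.37070746 141.5865878   81.9771817 ] [584.69642312 132.09543627  73.66531408] [619.1961156  155.16477353  91.93663833]
[355.23700975 222.1821871 ] [326.18504877 260.91093548]
[355.71525831 206.28158426] [328.57629156 181.40792129]
```

View pics/s2.png

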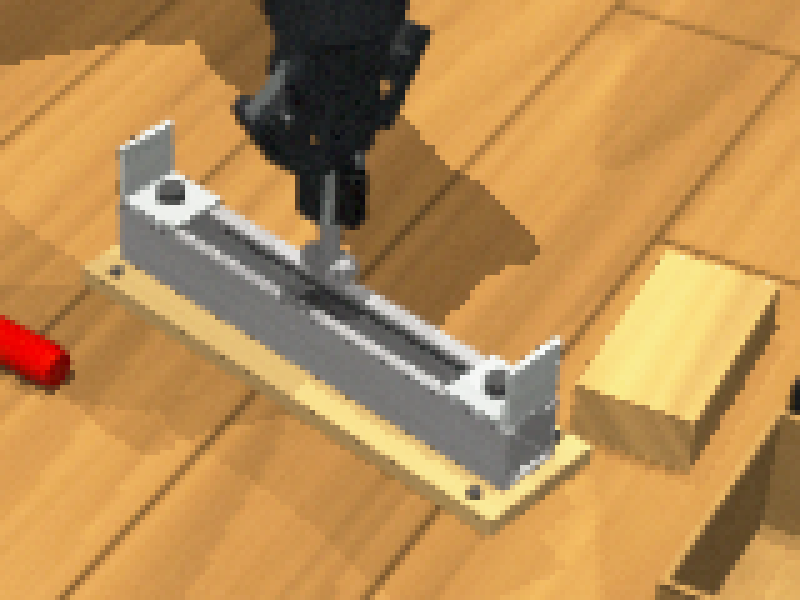

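Run:
```python
from h import *
a=np.radians(-13.7); ex=np.array([np.cos(a),np.sin(a),0]); ey=np.array([-np.sin(a),np.cos(a),0])
Y=np.arange(-30,30.1,1)
for n in("scene","top"):
    p=ctrl.get_image(n); img=cv2.imread(f"pics/{n}0.png",0).astype(np.float32); M=R.from_euler('xyz',p["orientation"]).as_matrix()
    for lo,hi in((-90,-30),(30,90)):
        X=np.arange(lo,hi,1.)
        W=np.array([597.5,148,53])+X[None,:,None]*ex+Y[:,None,None]*ey
        c=(W-p["position"])@M; uv=(c[...,:2]/c[...,2:]*[p["fx"],p["fy"]]+[p["cx"],p["cy"]]).astype(np.float32)
        I=cv2.remap(img,uv[...,0],uv[...,1],cv2.INTER_LINEAR).mean(1); g=np.gradient(I)
        print(n,lo,"edges",[(Y[i],int(g[i])) for i in range(1,60) if abs(g[i])>4 and abs(g[i])>=max(abs(g[i-1]),abs(g[i+1]))]); print(I[::2].astype(int))
```

```text
scene -90 edges [(np.float64(-20.0), 19), (np.float64(-12.0), -22), (np.float64(1.0), -6), (np.float64(10.0), 22), (np.float64(21.0), -8)]
[113 112 113 116 133 170 205 216 198 155 118 104 101 100  98  90  77  72
  87 117 161 200 218 221 218 206 188 175 171 170 171]
scene 30 edges [(np.float64(-20.0), 21), (np.float64(-12.0), -23), (np.float64(1.0), -8), (np.float64(10.0), 23), (np.float64(21.0), -10)]
[116 116 117 116 129 166 205 218 201 155 116 103 100 100  98  87  69  64
  82 114 159 200 219 222 220 208 186 170 164 163 163]
top -90 edges [(np.float64(-25.0), -8), (np.float64(-18.0), 10), (np.float64(-9.0), -14), (np.float64(13.0), 14), (np.float64(22.0), -7)]
[188 178 163 146 136 142 162 182 188 177 152 124 104  95  93  93  94  93
  92  94 105 129 158 182 192 190 178 164 159 167 182]
top 30 edges [(np.float64(-25.0), -8), (np.float64(-18.0), 10), (np.float64(-9.0), -14), (np.float64(13.0), 14), (np.float64(22.0), -6)]
[191 180 166 149 138 142 162 180 187 177 153 124 102  93  91  91  91  91
  91  93 105 128 157 180 192 190 179 166 160 167 181]
```

Emit:
jog_arm(plan=[{"tx": 0, "ty": 0, "tz": 0.03, "wx": 0, "wy": 0, "wz": 0, "claw": 1}, {"tx": 0, "ty": 0, "tz": 0.055, "wx": 0, "wy": 0, "wz": 0, "claw": 1}, {"tx": 0, "ty": 0, "tz": 0.06, "wx": 0, "wy": 0, "wz": 0, "claw": 1}, {"tx": 0, "ty": 0, "tz": 0.063, "wx": 0, "wy": 0, "wz": 0, "claw": 1}, {"tx": 0, "ty": 0, "tz": 0.067, "wx": 0, "wy": 0, "wz": 0, "claw": 1}, {"tx": 0, "ty": 0, "tz": 0.07, "wx": 0, "wy": 0, "wz": 0, "claw": 1}, {"tx": 0, "ty": 0, "tz": 0.073, "wx": 0, "wy": 0, "wz": 0, "claw": 1}, {"tx": 0, "ty": 0, "tz": 0.077, "wx": 0, "wy": 0, "wz": 0, "claw": 1}, {"tx": 0, "ty": 0, "tz": 0.08, "wx": 0, "wy": 0, "wz": 0, "claw": 1}, {"tx": 0, "ty": 0, "tz": 0.08, "wx": 0, "wy": 0, "wz": 0, "claw": 1}])

```text
clock: 8.65
eef_pos: [598.4, 149.9, 86.9]
tool_rot: [3.142, 0.0, -0.238]
force: [0.7, 0.2, -0.1]
width: 13.1
gripper_force: 60.0
```

Emit:
jog_arm(plan=[{"tx": 0, "ty": 0, "tz": 0.003, "wx": 0, "wy": 0, "wz": 0, "claw": 1}, {"tx": 0, "ty": 0, "tz": 0.006, "wx": 0, "wy": 0, "wz": 0, "claw": 1}, {"tx": 0, "ty": 0, "tz": 0.009, "wx": 0, "wy": 0, "wz": 0, "claw": 1}, {"tx": 0, "ty": 0, "tz": 0.012, "wx": 0, "wy": 0, "wz": 0, "claw": 1}, {"tx": 0, "ty": 0, "tz": 0.015, "wx": 0, "wy": 0, "wz": 0, "claw": 1}, {"tx": 0, "ty": 0, "tz": 0.018, "wx": 0, "wy": 0, "wz": 0, "claw": 1}, {"tx": 0, "ty": 0, "tz": 0.02, "wx": 0, "wy": 0, "wz": 0, "claw": 1}, {"tx": 0, "ty": 0, "tz": 0.02, "wx": 0, "wy": 0, "wz": 0, "claw": 1}])

```text
clock: 9.45
eef_pos: [598.4, 149.9, 80.9]
tool_rot: [3.142, 0.0, -0.238]
force: [0.1, -0.3, -0.3]
width: 13.0
gripper_force: 60.0
```

Emit:
jog_arm(plan=[{"tx": 0, "ty": 0, "tz": 0.003, "wx": 0, "wy": 0, "wz": 0, "claw": 1}, {"tx": 0, "ty": 0, "tz": 0.006, "wx": 0, "wy": 0, "wz": 0, "claw": 1}, {"tx": 0, "ty": 0, "tz": 0.009, "wx": 0, "wy": 0, "wz": 0, "claw": 1}, {"tx": 0, "ty": 0, "tz": 0.012, "wx": 0, "wy": 0, "wz": 0, "claw": 1}, {"tx": 0, "ty": 0, "tz": 0.012, "wx": 0, "wy": 0, "wz": 0, "claw": 1}, {"tx": 0, "ty": 0, "tz": 0.012, "wx": 0, "wy": 0, "wz": 0, "claw": 1}])

```text
clock: 10.05
eef_pos: [598.6, 149.9, 77.6]
tool_rot: [-3.141, -0.0, -0.238]
force: [0.1, -0.3, 0.6]
width: 13.2
gripper_force: 60.2
```

Emit:
jog_arm(plan=[{"tx": 0, "ty": 0, "tz": 0.003, "wx": 0, "wy": 0, "wz": 0, "claw": 1}, {"tx": 0, "ty": 0, "tz": 0.006, "wx": 0, "wy": 0, "wz": 0, "claw": 1}, {"tx": 0, "ty": 0, "tz": 0.009, "wx": 0, "wy": 0, "wz": 0, "claw": 1}, {"tx": 0, "ty": 0, "tz": 0.012, "wx": 0, "wy": 0, "wz": 0, "claw": 1}, {"tx": 0, "ty": 0, "tz": 0.015, "wx": 0, "wy": 0, "wz": 0, "claw": 1}, {"tx": 0, "ty": 0, "tz": 0.015, "wx": 0, "wy": 0, "wz": 0, "claw": 1}, {"tx": 0, "ty": 0, "tz": 0.015, "wx": 0, "wy": 0, "wz": 0, "claw": 1}])

```text
clock: 10.75
eef_pos: [598.6, 149.8, 73.4]
tool_rot: [-3.141, -0.0, -0.238]
force: [-1.6, 0.0, 6.3]
width: 13.3
gripper_force: 61.0
```

Emit:
jog_arm(plan=[{"tx": 0, "ty": 0, "tz": 0.002, "wx": 0, "wy": 0, "wz": 0, "claw": 1}, {"tx": 0, "ty": 0, "tz": 0.002, "wx": 0, "wy": 0, "wz": -0.07, "claw": 1}, {"tx": 0, "ty": 0, "tz": 0.002, "wx": 0, "wy": 0, "wz": -0.14, "claw": 1}, {"tx": 0, "ty": 0, "tz": 0.002, "wx": 0, "wy": 0, "wz": -0.21, "claw": 1}, {"tx": 0, "ty": 0, "tz": 0.002, "wx": 0, "wy": 0, "wz": -0.28, "claw": 1}, {"tx": 0, "ty": 0, "tz": 0.002, "wx": 0, "wy": 0, "wz": -0.35, "claw": 1}, {"tx": 0, "ty": 0, "tz": 0.002, "wx": 0, "wy": 0, "wz": -0.42, "claw": 1}, {"tx": 0, "ty": 0, "tz": 0.002, "wx": 0, "wy": 0, "wz": -0.49, "claw": 1}, {"tx": 0, "ty": 0, "tz": 0.002, "wx": 0, "wy": 0, "wz": -0.5, "claw": 1}, {"tx": 0, "ty": 0, "tz": 0.002, "wx": 0, "wy": 0, "wz": -0.5, "claw": 1}])

```text
clock: 11.75
eef_pos: [599.3, 150.8, 73.1]
tool_rot: [-3.141, -0.002, 0.548]
force: [-1.1, 1.8, 6.8]
width: 13.3
gripper_force: 61.2
```

Turning freely; complete the quarter turn.

Emit:
jog_arm(plan=[{"tx": 0, "ty": 0, "tz": 0, "wx": 0, "wy": 0, "wz": -0.07, "claw": 1}, {"tx": 0, "ty": 0, "tz": 0, "wx": 0, "wy": 0, "wz": -0.14, "claw": 1}, {"tx": 0, "ty": 0, "tz": 0, "wx": 0, "wy": 0, "wz": -0.21, "claw": 1}, {"tx": 0, "ty": 0, "tz": 0, "wx": 0, "wy": 0, "wz": -0.28, "claw": 1}, {"tx": 0, "ty": 0, "tz": 0, "wx": 0, "wy": 0, "wz": -0.35, "claw": 1}, {"tx": 0, "ty": 0, "tz": 0, "wx": 0, "wy": 0, "wz": -0.42, "claw": 1}, {"tx": 0, "ty": 0, "tz": 0, "wx": 0, "wy": 0, "wz": -0.49, "claw": 1}, {"tx": 0, "ty": 0, "tz": 0, "wx": 0, "wy": 0, "wz": -0.5, "claw": 1}, {"tx": 0, "ty": 0, "tz": 0, "wx": 0, "wy": 0, "wz": -0.5, "claw": 1}, {"tx": 0, "ty": 0, "tz": 0, "wx": 0, "wy": 0, "wz": -0.5, "claw": 1}, {"tx": 0, "ty": 0, "tz": 0, "wx": 0, "wy": 0, "wz": -0.5, "claw": 1}])

```text
clock: 12.85
eef_pos: [599.0, 150.1, 73.0]
tool_rot: [3.141, -0.001, 1.333]
force: [-1.0, 0.3, 6.6]
width: 12.9
gripper_force: 61.3
```

Emit:
jog_arm(plan=[{"tx": 0, "ty": 0, "tz": -0.002, "wx": 0, "wy": 0, "wz": 0, "claw": 1}, {"tx": 0, "ty": 0, "tz": -0.004, "wx": 0, "wy": 0, "wz": 0, "claw": 1}, {"tx": 0, "ty": 0, "tz": -0.006, "wx": 0, "wy": 0, "wz": 0, "claw": 1}, {"tx": 0, "ty": 0, "tz": -0.006, "wx": 0, "wy": 0, "wz": 0, "claw": 1}, {"tx": 0, "ty": 0, "tz": -0.006, "wx": 0, "wy": 0, "wz": 0, "claw": 1}])

```text
clock: 13.35
eef_pos: [598.9, 150.1, 74.5]
tool_rot: [3.141, -0.001, 1.333]
force: [-1.1, -0.2, 5.1]
width: 13.5
gripper_force: 60.9
```

Emit:
jog_arm(plan=[{"tx": 0, "ty": 0, "tz": -0.001, "wx": 0, "wy": 0, "wz": 0, "claw": 1}, {"tx": 0, "ty": 0, "tz": -0.002, "wx": 0, "wy": 0, "wz": 0, "claw": 1}, {"tx": 0, "ty": 0, "tz": -0.003, "wx": 0, "wy": 0, "wz": 0, "claw": 1}, {"tx": 0, "ty": 0, "tz": -0.003, "wx": 0, "wy": 0, "wz": 0, "claw": 1}, {"tx": 0, "ty": 0, "tz": -0.003, "wx": 0, "wy": 0, "wz": 0, "claw": 1}])

```text
clock: 13.85
eef_pos: [598.9, 150.1, 75.1]
tool_rot: [3.141, -0.001, 1.333]
force: [-0.2, 0.7, 5.3]
width: 13.2
gripper_force: 60.8
```

Emit:
jog_arm(plan=[{"tx": 0, "ty": 0, "tz": -0.001, "wx": 0, "wy": 0, "wz": 0, "claw": 1}, {"tx": 0, "ty": 0, "tz": -0.002, "wx": 0, "wy": 0, "wz": 0, "claw": 1}, {"tx": 0, "ty": 0, "tz": -0.002, "wx": 0, "wy": 0, "wz": 0, "claw": 1}, {"tx": 0, "ty": 0, "tz": -0.002, "wx": 0, "wy": 0, "wz": 0, "claw": 1}])

```text
clock: 14.25
eef_pos: [598.8, 150.0, 75.7]
tool_rot: [3.141, -0.0, 1.333]
force: [1.5, 1.5, 3.9]
width: 13.2
gripper_force: 60.7
```

Emit:
jog_arm(plan=[{"tx": 0, "ty": 0, "tz": -0.001, "wx": 0, "wy": 0, "wz": 0, "claw": 1}, {"tx": 0, "ty": 0, "tz": -0.002, "wx": 0, "wy": 0, "wz": 0, "claw": 1}, {"tx": 0, "ty": 0, "tz": -0.002, "wx": 0, "wy": 0, "wz": 0, "claw": 1}, {"tx": 0, "ty": 0, "tz": -0.002, "wx": 0, "wy": 0, "wz": 0, "claw": 1}])

```text
clock: 14.65
eef_pos: [598.8, 150.1, 75.9]
tool_rot: [3.141, -0.0, 1.333]
force: [3.4, 2.0, -2.6]
width: 13.2
gripper_force: 59.7
```

Emit:
jog_arm(plan=[{"tx": 0, "ty": 0, "tz": -0.001, "wx": 0, "wy": 0, "wz": 0, "claw": 1}, {"tx": 0, "ty": 0, "tz": -0.0015, "wx": 0, "wy": 0, "wz": 0, "claw": 1}, {"tx": 0, "ty": 0, "tz": -0.0015, "wx": 0, "wy": 0, "wz": 0, "claw": 1}, {"tx": 0, "ty": 0, "tz": -0.0015, "wx": 0, "wy": 0, "wz": 0, "claw": 1}])

```text
clock: 15.05
eef_pos: [598.7, 150.1, 75.9]
tool_rot: [3.141, 0.0, 1.333]
force: [5.1, 1.4, -6.5]
width: 13.3
gripper_force: 59.1
```

Emit:
jog_arm(plan=[{"tx": 0, "ty": 0, "tz": -0.001, "wx": 0, "wy": 0, "wz": 0, "claw": 1}, {"tx": 0, "ty": 0, "tz": -0.0015, "wx": 0, "wy": 0, "wz": 0, "claw": 1}, {"tx": 0, "ty": 0, "tz": -0.0015, "wx": 0, "wy": 0, "wz": 0, "claw": 1}, {"tx": 0, "ty": 0, "tz": -0.0015, "wx": 0, "wy": 0, "wz": 0, "claw": 1}, {"tx": 0, "ty": 0, "tz": -0.0015, "wx": 0, "wy": 0, "wz": 0, "claw": 1}, {"tx": 0, "ty": 0, "tz": -0.0015, "wx": 0, "wy": 0, "wz": 0, "claw": 1}, {"tx": 0, "ty": 0, "tz": -0.0015, "wx": 0, "wy": 0, "wz": 0, "claw": 1}, {"tx": 0, "ty": 0, "tz": -0.0015, "wx": 0, "wy": 0, "wz": 0, "claw": 1}])

```text
clock: 15.85
eef_pos: [598.7, 150.1, 75.9]
tool_rot: [3.141, 0.0, 1.333]
force: [6.5, 2.5, -9.8]
width: 13.0
gripper_force: 58.7
```

Emit:
jog_arm(plan=[{"tx": 0, "ty": 0, "tz": 0.002, "wx": 0, "wy": 0, "wz": 0, "claw": 1}, {"tx": 0, "ty": 0, "tz": 0.004, "wx": 0, "wy": 0, "wz": 0, "claw": 1}, {"tx": 0, "ty": 0, "tz": 0.004, "wx": 0, "wy": 0, "wz": 0, "claw": 1}])

```text
clock: 16.15
eef_pos: [598.4, 149.9, 75.9]
tool_rot: [-3.141, -0.0, 1.333]
force: [3.8, 1.7, -1.8]
width: 13.3
gripper_force: 60.1
```

Emit:
jog_arm(plan=[{"tx": 0, "ty": 0, "tz": 0.001, "wx": 0, "wy": 0, "wz": 0, "claw": 1}, {"tx": 0, "ty": 0, "tz": 0.001, "wx": 0, "wy": 0, "wz": 0, "claw": 0.9}, {"tx": 0, "ty": 0, "tz": 0.001, "wx": 0, "wy": 0, "wz": 0, "claw": 0.8}, {"tx": 0, "ty": 0, "tz": 0.001, "wx": 0, "wy": 0, "wz": 0, "claw": 0.7}, {"tx": 0, "ty": 0, "tz": 0.001, "wx": 0, "wy": 0, "wz": 0, "claw": 0.6}, {"tx": 0, "ty": 0, "tz": 0.001, "wx": 0, "wy": 0, "wz": 0, "claw": 0.5}, {"tx": 0, "ty": 0, "tz": 0.001, "wx": 0, "wy": 0, "wz": 0, "claw": 0.5}, {"tx": 0, "ty": 0, "tz": 0.001, "wx": 0, "wy": 0, "wz": 0, "claw": 0.5}, {"tx": 0, "ty": 0, "tz": 0.001, "wx": 0, "wy": 0, "wz": 0, "claw": 0.5}])

```text
clock: 17.05
eef_pos: [598.4, 149.9, 75.6]
tool_rot: [-3.141, 0.0, 1.333]
force: [0.5, 0.2, 0.8]
width: 42.4
gripper_force: 0.0
```

Emit:
jog_arm(plan=[{"tx": 0, "ty": 0, "tz": -0.05, "wx": 0, "wy": 0, "wz": 0, "claw": 0.5}, {"tx": 0, "ty": 0, "tz": -0.15, "wx": 0, "wy": 0, "wz": 0, "claw": 0.5}, {"tx": 0, "ty": 0, "tz": -0.3, "wx": 0, "wy": 0, "wz": 0, "claw": 0.5}, {"tx": 0, "ty": 0, "tz": -0.45, "wx": 0, "wy": 0, "wz": 0, "claw": 0.5}, {"tx": 0, "ty": 0, "tz": -0.5, "wx": 0, "wy": 0, "wz": 0, "claw": 0.5}, {"tx": 0, "ty": 0, "tz": -0.5, "wx": 0, "wy": 0, "wz": 0, "claw": 0.5}, {"tx": 0, "ty": 0, "tz": -0.5, "wx": 0, "wy": 0, "wz": 0, "claw": 0.5}])

```text
clock: 17.75
eef_pos: [598.0, 150.0, 225.9]
tool_rot: [-3.141, -0.0, 1.333]
force: [-1.2, -0.2, -0.4]
width: 42.8
gripper_force: 0.0
```

Run:
```python
from h import *
p=ctrl.get_image("scene"); cv2.imwrite("pics/s3.png",cv2.resize(p["img"][170:290,290:450,::-1],(800,600),interpolation=3))
q,u,v=pts(p); g=p["img"][v,u].astype(int)
k=(np.hypot(q[:,0]-598,q[:,1]-149)<35)&(q[:,2]>75)&(q[:,2]<130)&(g.max(1)<80)
P=q[k]; print(k.sum(),cv2.minAreaRect(P[:,:2].astype(np.float32)),P[:,2].max(),np.percentile(P[:,2],[5,95]))
```

```text
156 ((601.9013061523438, 148.82601928710938), (47.15031814575195, 16.52671241760254), 74.12797546386719) 111.92395204148272 [ 78.92617641 109.58086397]
```

View pics/s3.png

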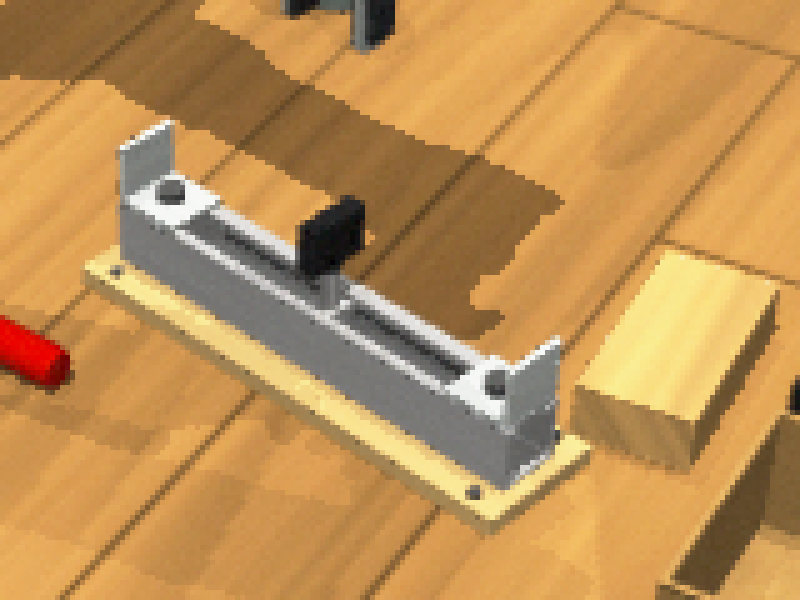

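The picture shows the stud upright in the slot at crop (330,250), midway between the brackets. The wing stands square across the slot (74° against an ideal 76°), its top is about 109 mm high, and the gripper is clear.

```bash
python3 -c "
from cell import ctrl
print(ctrl.finish_job())"
```

```text
the job is handed in; nothing more can be done
None
```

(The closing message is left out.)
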